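# Load the dosing stand and set its valve two turns open

## Task

Load the dosing stand: lay the spice jar that stands upright beside it on its side in the two V-shaped saddles of the cradle, centred, its cap to the left as the robot sees it, and let go of it. Then take the upright handle of the valve wheel, close the valve clockwise (seen from above) to its stop and back it off by exactly two full turns. Finish while still holding the handle there: do not let go at the end, and leave the other things on the bench where they stand.

Things in the scene. Friction and masses are not known exactly. Their poses are not given: they have to be found in the camera images.
- jar_centre (a point): Centre, half-way up, of the loose spice jar: a round jar 106 mm tall with a broad screw cap, 42 mm across the body and 45 mm across the cap (the top 21 mm), 0.11 kg. It starts upright on the bench left of the stand. The z axis runs along the jar towards its cap.
- jar_cap (a point): Centre of the top of the jar's cap, 53 mm from the jar's centre along its z axis.
- dosing_stand: Fixed dosing stand: steel base plate 216 (x) x 130 (y) mm, 10 mm thick, cradle on the half nearer the robot, wheel valve on the far half. Origin: centre of its underside. x axis away from the robot (turned by up to 0.25 rad either way), y to the left, z up.
- cradle_seat (a point): Point of the stand where the centre of the lying jar belongs, 65 mm above the bench. y axis along the cradle, to the left; x away from the robot; z up. Two 12 mm thick saddles stand 38 mm left and right of it; their 90 degree V reaches 28 mm to the front and back and up to 8 mm below the jar's axis; 64 mm free between the saddles for fingers. The lying jar rises 22 mm above it.
- valve_axis (a point): Point on the upright axis of the valve wheel (130 mm beyond the cradle seat), at the height of the handle's middle, 131 mm above the bench. Axes parallel to the stand's.
- valve_wheel (a joint): Turn of the steel valve wheel (rim radius 42 mm, 12 mm thick, rim's top 104 mm above the bench), rad: 0 closed against the hard stop, grows as the wheel turns counterclockwise seen from above (opening), upper stop at three turns (18.85). At value q the handle stands in direction q from the x axis of valve_axis. It stays where it is left; about 2 N at the handle turns it.
- turning_handle: Upright black round handle on the wheel's rim, 42 mm from the wheel's axis: 21 mm in diameter, 50 mm tall; the origin is half-way up, 131 mm above the bench. It revolves freely about its own upright axis, so a hand holding it can keep its orientation while the wheel goes round.
- timer: Bystander: flat kitchen timer, 62 x 62 x 23 mm, near the front edge, right of the stand; origin at the centre of its underside.
- dye_dish: Bystander: small dish, 72 mm across, 25 mm high, near the front edge, right of the timer; origin at the centre of its underside.
- bean_canister: Bystander: round canister, 102 mm across, 130 mm high, beyond the jar to the left; origin at the centre of its underside.
There are look-alikes about, which are no part of the job. Several things look just like the part that bears jar_centre: the one meant starts nearest to the robot's base.

How it is judged:
On the way, in this order (a step that is already met when the one before it is completed fails the run):
1. the jar lies centred in both saddles of the cradle, cap to the left, let go (distance between jar_centre and cradle_seat below 0.018 m and angle between the z axis of jar_centre and the y axis of cradle_seat, either way round below 0.12 rad and y of jar_cap in the frame of cradle_seat above 0.03 m and contact force between jar and the fingers below 0.1 N), for 0.3 s.
2. the valve wheel is closed to its stop (value of joint valve_wheel below 0.06 rad), for 0.1 s.
At the end, for the whole second after the job is handed in: The valve wheel stands still two turns from its stop (12.57 rad, within 0.2 rad), the handle is still gripped between the fingers (more than 3 N), and the jar lies untouched in the cradle: centre within 18 mm of the seat, axis within 0.12 rad of the cradle's, cap to the left (all of step 1 and value of joint valve_wheel between 12.366 and 12.766 rad and velocity of joint valve_wheel between -0.1 and 0.1 rad/s and contact force between the fingers and turning_handle above 3 N and distance between the grasp point and turning_handle below 0.04 m); the arm keeps its last pose, push and grip.
It fails at once if the timer, the dish or the canister is shifted by more than 3 cm (distance of any of timer, dye_dish, bean_canister from where it was at the start of the episode above 0.03 m).
It also fails if it takes over 64 s, if anything falls off the work surface, if the arm or the gripper's body presses on something with over 40 N, if the wrist force passes 120 N, or if a joint passes its speed limit or range.

## Robot

A 6-joint arm with a two-finger parallel gripper is mounted at the origin on a cart in front of the work surface, level with it; the furniture and walls round the work are solid. World frame = base frame: x ahead of the robot, y to its left, z up, the work surface at z = 0. Lengths are in m, angles in rad, forces in N, time in s.
With the tool pointing down it reaches from about 0.325 to 0.85 m from the base axis. Payload 15.5 kg.
Tool frame: the origin (TCP) lies at the centre of the arm's flange, where the gripper is bolted on; the fingertips stand 191 mm ahead of it and the grasp point (between the pads) lies 172 mm ahead of it (pinch_z is the distance from the TCP to the grasp point, in m); z points along the fingers, y is the line along which they close (so a half turn about z gives the same grasp; the last joint's range is limited). The gripper opens to 91 mm and grips with 3 to 60 N. Pads are 32 mm wide; open, the fingers measure 118 mm over their backs; the gripper's body (76 mm by 178 mm) begins 60 mm behind the grasp point.
Start: joints at [1.079, 0.494, 1.345, -0, 1.302, -0.096], TCP at [0.242, 0.576, 0.405] pointing down, gripper open.
Joint ranges: [-2.91, 2.91], [-0.82, 2.16], [0.22, 2.67], [-1.22, 4.37], [0.12, 2.79], [-3.08, 3.08]. Speed limits (rad/s): [1.89, 1.89, 2.57, 3.01, 3.01, 3.01].

## Interface

Orientations are given as a unit quaternion [x, y, z, w].
In Python, from plant import observe, get_image, camera_params, finish_job, pinch_z gives the robot as it stands.
- The arm moves only by the shell command python3 -m handwheel 'ROWS' [FORCE]. ROWS is text: rows parted by semicolons, each of 7 numbers parted by spaces: the shift along the tool's x, y, z in mm, then the turn, a rotation vector about the tool's x, y, z in degrees, then the finger opening in mm, from 0 to 91.2. A call has 1 to 20 rows; each row is the pose to reach, as a shift and turn from the pose commanded when the call began, along the tool's axes at that moment; what a row does not reach only later rows make up. A row lasts 1/12 s, in which the tool goes at most 41.7 mm and 7.16 degrees, less where a joint would pass 70% of its speed; a pose out of reach is approached as far as the arm can. A call with a gripper value outside its range is refused whole. The fingers move at their own pace and stop on an object; FORCE is the grip in N (left out, the last holds). Time passes only in rows, so rows that repeat a pose let the fingers close. It gives the time, the measured TCP pose, the force, the opening and the grip force at its end, in the units of the state.
- observe(): the state, without advancing time (a new reading comes with each control period).
- get_image(name): name is "scene" or "side" or "wrist"; returns the picture (420x560x3 uint8, red, green, blue); there is no depth.
- camera_params(name): a dict with "K" (3x3 intrinsics, pixels), "pose" (4x4, takes a point from camera to world coordinates). Camera axes: x right, y down, z forward; pixel columns grow to the right and rows downward; lengths in m; the calibration is good to about 2 mm. A picture is of the moment at which its call begins: read the wrist's pose just before it. camera_params takes no time and is no camera call; for the wrist camera it gives the pose at the moment of the call.
- finish_job(): hands the job in; it is judged then, once.
The state is a dict: "clock": time; "joints": joint angles; "qvel": joint speeds; "effort": joint torques, N m; "tool_pos": TCP position; "ee_rot": TCP orientation; "ft_force": force on the tool from outside, world axes, zero at the start; "torque": the same for the moment, N m; "gripper_width": opening from 0.0 (shut) to 1.0 (fully open); "grip_force": force on a finger pad.
Only numpy, scipy, OpenCV 4.12 (cv2) and the standard library are available. Lean on these libraries where they do the work, as an engineer would, in place of code of your own. Each camera call takes 0.05 s, during which the arm holds its last target. There are 200 camera calls.

## Working session

There is one attempt and no reset: what is moved stays moved. The work goes in short steps, Python scripts to look and compute and a shell command to move; the robot and the scene stay as the last step left them, time stands still between calls to the robot, and variables do not carry over. Pictures are saved under pics/ and viewed, at most 10 in all, crops included, and the job is handed in when it is done.

```bash
ls; mkdir -p pics
python3 - <<'E'
from plant import *
import cv2,numpy as np
o=observe();print(o)
for n in("scene","side"):
    im=get_image(n);cv2.imwrite(f"pics/{n}0.png",im[:,:,::-1]);p=camera_params(n);print(n,p["K"].round(1).tolist(),p["pose"].round(3).tolist())
E
```

```text
pics
{'clock': 0.0, 'joints': array([ 1.07854547e+00,  4.94163447e-01,  1.34612550e+00, -3.41940372e-07,
        1.30252264e+00, -9.55003678e-02]), 'qvel': array([-3.94769544e-06,  1.43279580e-03,  1.20977990e-04, -1.95038455e-04,
       -1.13598047e-03, -7.68668579e-05]), 'effort': array([-2.66257615e-03, -8.78788447e+01, -3.81849504e+01,  7.04124430e-02,
        5.34598518e-02, -1.42204608e-04]), 'tool_pos': array([0.24143904, 0.57631629, 0.40415231]), 'ee_rot': array([ 1.97076617e-01,  9.80387900e-01, -5.83386525e-04, -1.76382971e-04]), 'ft_force': array([ 0.20711129, -0.01174248, -0.32738598]), 'torque': array([ 0.00978211, -0.00415176,  0.02893845]), 'grip_force': 0.0, 'gripper_width': 0.9977179727994981}
scene [[380.1, 0.0, 278.3], [0.0, 380.1, 204.9], [0.0, 0.0, 1.0]] [[-0.883, -0.27, 0.383, 0.125], [-0.468, 0.535, -0.704, 1.211], [-0.015, -0.801, -0.599, 0.874], [0.0, 0.0, 0.0, 1.0]]
side [[426.7, 0.0, 275.5], [0.0, 426.7, 208.4], [0.0, 0.0, 1.0]] [[0.862, -0.433, 0.263, 0.294], [-0.507, -0.736, 0.448, -0.217], [-0.0, -0.52, -0.854, 1.098], [0.0, 0.0, 0.0, 1.0]]
```

View pics/scene0.png

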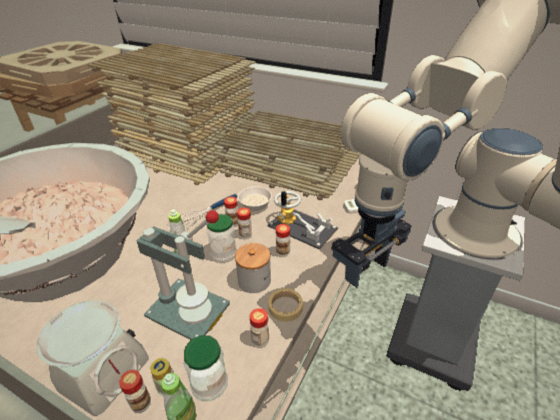

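View pics/side0.png

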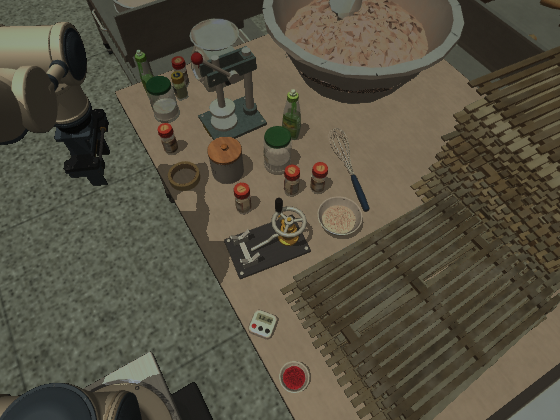

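Side view: the red-capped jars are at (242,197), (292,179), (319,176), (167,137) and (179,68). The jar beside the stand at (242,197), which is (283,240) in the scene view, is the likely target. The stand is at (267,247), its wheel at (289,224) and the black handle at (279,205). Next I'll measure them and take a close crop of the choice and the stand.

```bash
cat > h.py <<'E'
import numpy as np,cv2
from plant import *
def ray(n,uv,P=None):
    p=P or camera_params(n);T=p["pose"];d=T[:3,:3]@np.linalg.solve(p["K"],[*uv,1]);return T[:3,3],d/np.linalg.norm(d)
def onz(n,uv,z,P=None):
    o,d=ray(n,uv,P);return o+d*(z-o[2])/d[2]
def proj(n,X,P=None):
    p=P or camera_params(n);T=p["pose"];c=T[:3,:3].T@(np.asarray(X)-T[:3,3]);return (p["K"]@c/c[2])[:2]
def tri(*obs):
    A=np.zeros((3,3));b=np.zeros(3)
    for n,uv in obs:
        o,d=ray(n,uv);M=np.eye(3)-np.outer(d,d);A+=M;b+=M@o
    X=np.linalg.solve(A,b);return X
E
python3 - <<'E'
from h import *
for uv in[(242,188),(292,171),(319,168),(166,129),(179,62)]:
    X=onz("side",uv,.106);print(uv,X.round(3),np.hypot(*X[:2]).round(3),proj("scene",X).round())
a=cv2.imread("pics/side0.png")[165:285,205:345];b=cv2.imread("pics/scene0.png")[170:260,225:345]
a=cv2.resize(a,None,fx=4,fy=4,interpolation=2);b=cv2.resize(b,None,fx=4,fy=4,interpolation=2)
cv2.imwrite("pics/c1.png",a);cv2.imwrite("pics/c2.png",b)
E
```

```text
(242, 188) [0.552 0.409 0.106] 0.687 [281. 228.]
(292, 171) [0.704 0.388 0.106] 0.804 [244. 211.]
(319, 168) [0.777 0.358 0.106] 0.855 [230. 200.]
(166, 129) [0.454 0.72  0.106] 0.851 [258. 313.]
(179, 62) [0.612 0.98  0.106] 1.156 [132. 374.]
```

View pics/c1.png

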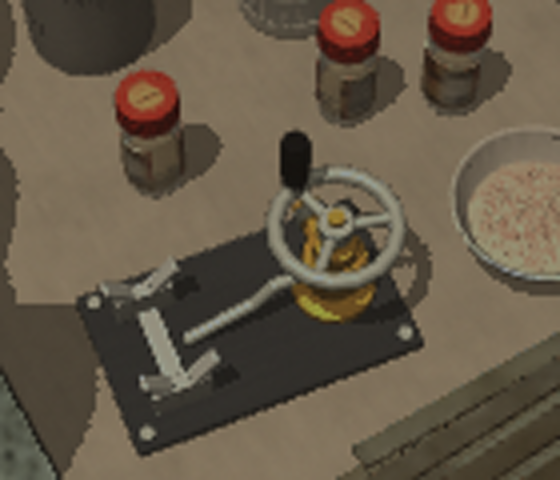

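View pics/c2.png

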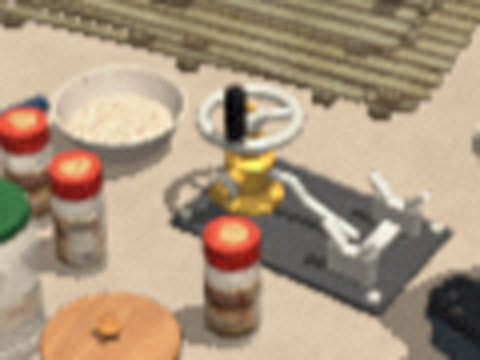

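Crops: the target jar's cap top is centred at (241.8,188.3) in side and (283.2,228.2) in scene. It stands alone and is nearest the base. The wheel centre is at (289.2,222) in side and (287.5,199.5) in scene. The plate corners in side are (225,239.5), (240.5,278) and (311,250.5).

Run:
```python
from h import *
f=lambda u,v:(205+u/4,165+v/4)
g=lambda u,v:(225+u/4,170+v/4)
print("jar",onz("side",f(147,93),.106),onz("scene",g(233,233),.106),tri(("side",f(147,93)),("scene",g(233,233))))
print("jarbase side centre", onz("side",f(155,182),0.0))
w=[onz("side",f(337,228),.1),onz("scene",g(250,118),.1),tri(("side",f(337,228)),("scene",g(250,118)))];print("wheel",w)
h=[onz("side",f(295.5,162),.131),onz("scene",g(235,112),.131),tri(("side",f(295.5,162)),("scene",g(235,112)))];print("handle",h)
L,B,R=[onz("side",f(*p),.01) for p in((80,298),(142,452),(424,342))]
print("plate",L,B,R,np.linalg.norm(L-B),np.linalg.norm(R-B))
d=R-B;e=L-B;print("yaw",np.arctan2(d[1],d[0]),np.arctan2(-e[0],e[1]),"ctr",(L+R)/2)
# fit stand pose (x,y,yaw) on plate corners + wheel
```

```text
jar [0.55134985 0.4086915  0.106     ] [0.54552463 0.40823671 0.106     ] [0.54857876 0.40767939 0.10598201]
jarbase side centre [0.54607363 0.40134658 0.        ]
wheel [array([0.611368  , 0.25127272, 0.1       ]), array([0.6062694 , 0.25865718, 0.1       ]), array([0.61098172, 0.25275258, 0.0956042 ])]
handle [array([0.60399821, 0.29384808, 0.131     ]), array([0.60204945, 0.29479155, 0.131     ]), array([0.60334555, 0.29385044, 0.13043425])]
plate [0.45174014 0.33760238 0.01      ] [0.43481788 0.21155907 0.01      ] [0.64475133 0.1837375  0.01      ] 0.1271742132988551 0.2117689660993561
yaw -0.13175787870958122 -0.13345947735446478 ctr [0.54824574 0.26066994 0.01      ]
```

```bash
cat >> h.py <<'E'
from scipy.spatial.transform import Rotation as Ro
def go(g,d,y,p=None,R0=None):
    """print shift(mm) and rotvec(deg) in tool axes to bring grasp point to g, tool z=d, tool y~+-y"""
    o=observe();p=o["tool_pos"] if p is None else p;R0=Ro.from_quat(o["ee_rot"]) if R0 is None else R0
    d=np.array(d,float)/np.linalg.norm(d);y=np.array(y,float);y-=d*(y@d);y/=np.linalg.norm(y)
    out=[]
    for s in(1,-1):
        R=Ro.from_matrix(np.c_[np.cross(s*y,d),s*y,d]);rv=(R0.inv()*R).as_rotvec(degrees=True)
        T=np.asarray(g)-pinch_z*d if not callable(pinch_z) else np.asarray(g)-pinch_z()*d
        out.append((np.linalg.norm(rv),R0.inv().apply(T-p)*1000,rv,R,T))
    out.sort(key=lambda a:a[0]);
    for a in out: print("shift",a[1].round(1),"rot",a[2].round(2),"TCP",a[4].round(3))
    return out[0]
E
python3 - <<'E'
from h import *
print(pinch_z)
print("can",onz("side",(225,151),.13),onz("scene",(253,258),.13))
J=np.array([.5485,.4078,.053])
for az in(36.6,20):
    a=np.radians(az);d=np.r_[np.sin(np.radians(60))*np.cos(a),np.sin(np.radians(60))*np.sin(a),-.5]
    y=[-np.sin(a),np.cos(a),0]
    print(az);go(J-.1*d,d,y)
E
```

```text
0.172
can [0.56459594 0.53281441 0.13      ] [0.54866211 0.58364947 0.13      ]
36.6
shift [-228.2 -239.2  215.4] rot [-31.01 -54.38 -53.59] TCP [0.359 0.267 0.189]
shift [-228.2 -239.2  215.4] rot [-62.19  35.46 107.63] TCP [0.359 0.267 0.189]
20
shift [-175.3 -196.4  215.4] rot [-22.39 -57.12 -38.66] TCP [0.327 0.327 0.189]
shift [-175.3 -196.4  215.4] rot [-70.32  27.56 121.72] TCP [0.327 0.327 0.189]
```

```bash
R="see rows below"; python3 -m handwheel '-114 -120 27 0 0 60 91;-114 -120 27 0 0 60 91;-114 -120 27 0 0 60 91;-114 -120 27 0 0 60 91;-228 -239 54 0 0 120.4 91;-228 -239 54 0 0 120.4 91;-228 -239 54 0 0 120.4 91;-228 -239 54 0 0 120.4 91;-228 -239 54 0 0 120.4 91;-228 -239 54 0 0 120.4 91;-228 -239 54 0 0 120.4 91;-228 -239 54 0 0 120.4 91;-228 -239 54 0 0 120.4 91;-228 -239 54 0 0 120.4 91;-228 -239 54 0 0 120.4 91;-228 -239 54 0 0 120.4 91;-228 -239 54 0 0 120.4 91;-228 -239 54 0 0 120.4 91;-228 -239 54 0 0 120.4 91' 30
cat > st.py <<'E'
from h import *
o=observe();R=Ro.from_quat(o["ee_rot"]).as_matrix()
print("t",o["clock"],"q",o["joints"].round(2),"p",o["tool_pos"].round(4),"grasp",(o["tool_pos"]+R[:,2]*.172).round(4),"F",o["ft_force"].round(1),"w",round(o["gripper_width"]*91.2,1),"g",round(float(o["grip_force"]),1));print("y",R[:,1].round(3),"z",R[:,2].round(3))
E
python3 st.py
python3 - <<'E'
from h import *
p=camera_params("wrist");cv2.imwrite("pics/w1.png",get_image("wrist")[:,:,::-1]);np.savez("w1.npz",**p)
J=np.array([.5485,.4078,.053])
a=np.radians(36.6);d=np.r_[np.sin(np.radians(60))*np.cos(a),np.sin(np.radians(60))*np.sin(a),-.5]
go(J-.1*d,d,[-np.sin(a),np.cos(a),0])
E
```

```text
clock: 1.68
tool_pos: [0.3594, 0.2679, 0.3506]
ee_rot: [0.948, 0.318, -0.0, 0.0]
ft_force: [-0.2, 1.0, -0.1]
gripper_width: 0.998
grip_force: 0.0
t 1.6833 q [0.51 0.32 1.83 0.   0.99 1.43] p [0.3594 0.2679 0.3506] grasp [0.3593 0.2678 0.1786] F [-0.2  1.  -0.1] w 91.0 g 0.0
y [ 0.603 -0.798 -0.   ] z [-0. -0. -1.]
shift [ -0.3   0.4 161.6] rot [-0.26 60.01  0.45] TCP [0.359 0.267 0.189]
shift [ -0.3   0.4 161.6] rot [ -89.8    -0.39 -155.51] TCP [0.359 0.267 0.189]
```

View pics/w1.png

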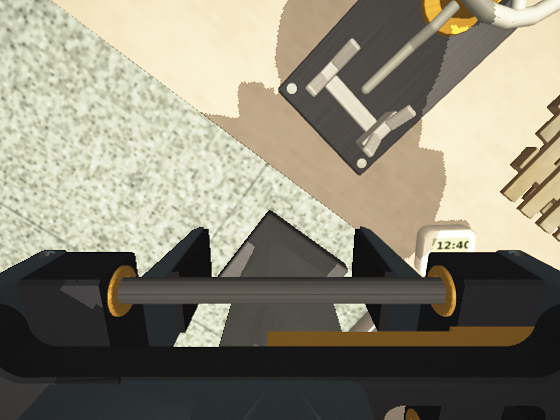

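The wrist view shows the cradle closely. Plate corners are at (279,91) and (360,174), and the saddle arm ends are around (318,86)/(351,46) on the left and (370,145)/(406,112) on the right. I'll refine the stand pose from these.

Run:
```python
from h import *
P=dict(np.load("w1.npz"))
L=onz("w",(279,91),.01,P);B=onz("w",(360,174),.01,P);e=L-B
print(L,B,np.linalg.norm(e),"yaw",np.arctan2(-e[0],e[1]))
C=(L+B)/2;print("plate front mid",C)
q=[onz("w",uv,.057,P) for uv in((318,86),(351,46),(370,145),(406,112))]
print(np.round(q,3),"mean",np.mean(q,0).round(4))
s=[onz("w",uv,.01,P) for uv in((292,88),(361,163))];print(np.round(s,3))
y=-.1325;ex=np.r_[np.cos(y),np.sin(y),0];print("seat from plate (x=-65..-68)",[(C+ex*k).round(4) for k in(.040,.043)])
```

```text
[0.44700246 0.33621943 0.01      ] [0.43250454 0.21248695 0.01      ] 0.12457895916060312 yaw -0.11663964812146224
plate front mid [0.4397535  0.27435319 0.01      ]
[[0.467 0.308 0.057]
 [0.508 0.306 0.057]
 [0.457 0.238 0.057]
 [0.498 0.232 0.057]] mean [0.4826 0.2708 0.057 ]
[[0.457 0.327 0.01 ]
 [0.442 0.22  0.01 ]]
seat from plate (x=-65..-68) [array([0.4794, 0.2691, 0.01  ]), array([0.4824, 0.2687, 0.01  ])]
```

```bash
python3 -m handwheel '0 0 40 0 15 0 91;0 0 80 0 30 0 91;0 0 120 0 45 0 91;0 0 161 0 60 0 91;0 0 161 0 60 0 91;0 0 161 0 60 0 91;0 0 161 0 60 0 91;0 0 161 0 60 0 91;0 0 161 0 60 0 91;0 0 161 0 60 0 91;0 0 161 0 60 0 91;0 0 161 0 60 0 91' 30; python3 st.py
python3 - <<'E'
from h import *
p=camera_params("wrist");cv2.imwrite("pics/w2.png",get_image("wrist")[:,:,::-1]);np.savez("w2.npz",**p)
E
```

```text
clock: 2.73
tool_pos: [0.3496, 0.2825, 0.2059]
ee_rot: [0.91, 0.333, 0.182, -0.165]
ft_force: [-0.3, 1.0, 0.4]
gripper_width: 0.995
grip_force: 0.0
t 2.7333 q [ 0.44  0.6   2.15  1.63  0.29 -0.26] p [0.3496 0.2825 0.2059] grasp [0.3877 0.355  0.0546] F [-0.3  1.   0.4] w 90.7 g 0.0
y [ 0.666 -0.724 -0.179] z [ 0.222  0.422 -0.879]
```

View pics/w2.png

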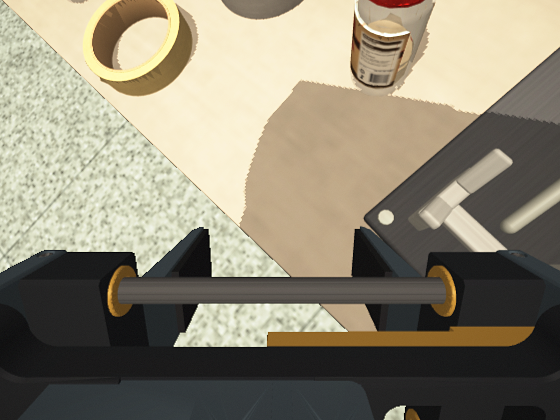

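The wrist stalled near j5's limit, so a radial outward approach is awkward. I'll use a pointing azimuth of 45° with a 60° tilt, from above the jar, which keeps the body clear of the handle. The wrist view confirms the jar stands at about (385,45) with nothing next to it.

```bash
cat > tgt.py <<'E'
from h import *
J=np.array([.5485,.4078,.053]);seat=np.array([.4820,.2690,.065]);psi=-.1325
def dir(az,tilt):
    a,t=np.radians([az,tilt]);return np.r_[np.sin(t)*np.cos(a),np.sin(t)*np.sin(a),-np.cos(t)],np.r_[np.sin(a),-np.cos(a),0]
E
python3 - <<'E'
from tgt import *
for az in(45,60,90):
    d,y=dir(az,60);go(J+[0,0,.12],d,y)
E
```

```text
shift [101.3  38.2 -17.8] rot [-5.99 32.91 -8.84] TCP [0.443 0.302 0.259]
shift [101.3  38.2 -17.8] rot [ 48.58   8.84 164.01] TCP [0.443 0.302 0.259]
shift [110.3  75.9 -20.9] rot [  4.48  31.31 -19.79] TCP [0.474 0.279 0.259]
shift [110.3  75.9 -20.9] rot [ 43.71  -6.26 154.27] TCP [0.474 0.279 0.259]
shift [152.3 140.  -12.7] rot [ 25.6   26.97 -41.32] TCP [0.548 0.259 0.259]
shift [152.3 140.  -12.7] rot [ 33.63 -31.92 131.5 ] TCP [0.548 0.259 0.259]
```

```bash
python3 -m handwheel '30 12 -30 0 5 0 91;60 25 -40 -2 10 -3 91;101 38 -18 -3 16 -4 91;101 38 -18 -6 33 -9 91;101 38 -18 -6 33 -9 91;101 38 -18 -6 33 -9 91;101 38 -18 -6 33 -9 91;101 38 -18 -6 33 -9 91;101 38 -18 -6 33 -9 91;101 38 -18 -6 33 -9 91;101 38 -18 -6 33 -9 91;101 38 -18 -6 33 -9 91;101 38 -18 -6 33 -9 91' ; python3 st.py
python3 - <<'E'
from tgt import *
d,y=dir(45,60);go(J+[0,0,.12],d,y);go(J,d,y)
E
```

```text
clock: 3.87
tool_pos: [0.4428, 0.3025, 0.2598]
ee_rot: [0.801, 0.331, 0.461, -0.191]
ft_force: [-0.5, 0.5, 0.0]
gripper_width: 0.996
grip_force: 0.0
t 3.8667 q [ 0.39  0.62  2.1   2.57  0.68 -1.32] p [0.4428 0.3025 0.2598] grasp [0.548  0.4076 0.1733] F [-0.5  0.5  0. ] w 90.8 g 0.0
y [ 0.706 -0.708 -0.001] z [ 0.612  0.611 -0.503]
shift [-0.6  0.3  0.6] rot [ 0.03  0.19 -0.11] TCP [0.443 0.302 0.259]
shift [-0.6  0.3  0.6] rot [ 3.0000e-01 -5.0000e-02  1.7989e+02] TCP [0.443 0.302 0.259]
shift [-104.3    0.4   60.9] rot [ 0.03  0.19 -0.11] TCP [0.443 0.302 0.139]
shift [-104.3    0.4   60.9] rot [ 3.0000e-01 -5.0000e-02  1.7989e+02] TCP [0.443 0.302 0.139]
```

```bash
python3 -m handwheel '-26 0 15 0 0 0 91;-52 0 30 0 0 0 91;-78 0 46 0 0 0 91;-104 0 61 0 0 0 91;-104 0 61 0 0 0 91;-104 0 61 0 0 0 91' ; python3 st.py; python3 -m handwheel '0 0 0 0 0 0 30;0 0 0 0 0 0 30;0 0 0 0 0 0 30;0 0 0 0 0 0 30;0 0 0 0 0 0 30;0 0 0 0 0 0 30;0 0 0 0 0 0 30;0 0 0 0 0 0 30' 25; python3 st.py;python3 - <<'E'
from h import *
p=camera_params("wrist");a=get_image("wrist")[:,:,::-1];b=get_image("scene")[170:290,210:370,::-1];
b=cv2.resize(b,(560,420),interpolation=2)
cv2.imwrite("pics/w3.png",cv2.resize(np.hstack([a,b]),(800,300)))
E
```

```text
clock: 4.37
tool_pos: [0.4429, 0.3028, 0.138]
ee_rot: [0.802, 0.331, 0.459, -0.191]
ft_force: [1.1, -0.7, -0.3]
gripper_width: 1.0
grip_force: 0.0
t 4.3667 q [ 0.39  0.93  2.12  2.72  0.96 -1.52] p [0.4429 0.3028 0.138 ] grasp [0.5479 0.4077 0.0511] F [ 1.1 -0.7 -0.3] w 91.2 g 0.0
y [ 0.706 -0.708 -0.003] z [ 0.61   0.61  -0.505]
clock: 5.03
tool_pos: [0.4432, 0.3027, 0.139]
ee_rot: [0.801, 0.331, 0.461, -0.191]
ft_force: [-0.2, -0.1, 2.7]
gripper_width: 0.482
grip_force: 25.0
t 5.0333 q [ 0.39  0.93  2.12  2.72  0.96 -1.53] p [0.4432 0.3027 0.139 ] grasp [0.5486 0.4077 0.0527] F [-0.2 -0.1  2.7] w 44.0 g 25.0
y [ 0.705 -0.709 -0.001] z [ 0.613  0.61  -0.502]
```

View pics/w3.png

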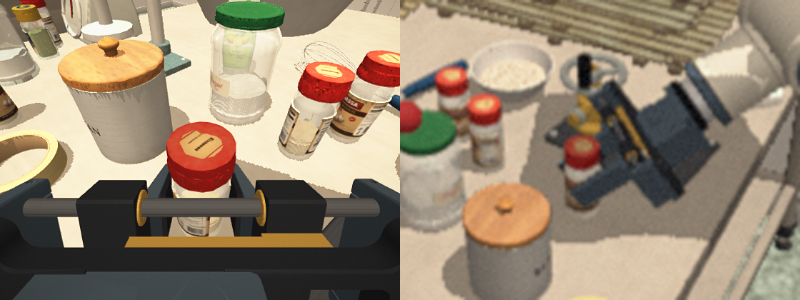

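The wrist and scene crops show the target jar standing upright between the pads, with the cap centre at about (283,200) in the wrist image. I'll lift it and yaw at height.

Run:
```python
from tgt import *
print("cap",onz("wrist",(283,200),.106))
d,y=dir(45,60);go(J+[0,0,.24],d,y)
R=Ro.from_quat(observe()["ee_rot"])
d,y=dir(82.4,60);T=np.array([.47,.29,.379]);go(T+.172*d,d,y)
```

```text
cap [0.54896225 0.40609703 0.106     ]
shift [ 2.075e+02  1.000e-01 -1.206e+02] rot [ 0.1   0.12 -0.09] TCP [0.443 0.302 0.379]
shift [ 2.075e+02  1.000e-01 -1.206e+02] rot [ 1.8000e-01 -1.6000e-01  1.7991e+02] TCP [0.443 0.302 0.379]
shift [ 212.6   27.9 -111.8] rot [ 32.47   0.1  -18.83] TCP [0.47  0.29  0.379]
shift [ 212.6   27.9 -111.8] rot [ 1.4000e-01 -4.5530e+01  1.5487e+02] TCP [0.47  0.29  0.379]
```

```bash
python3 -m handwheel '17 0 -10 0 0 0 30;40 0 -23 0 0 0 30;70 0 -40 0 0 0 30;100 0 -58 0 0 0 30;130 0 -75 0 0 0 30;160 0 -92 0 0 0 30;190 8 -105 5 0 -3 30;213 28 -112 11 0 -6 30;213 28 -112 16 0 -9 30;213 28 -112 22 0 -13 30;213 28 -112 27 0 -16 30;213 28 -112 32.5 0 -19 30;213 28 -112 32.5 0 -19 30;213 28 -112 32.5 0 -19 30;213 28 -112 32.5 0 -19 30;213 28 -112 32.5 0 -19 30'; python3 st.py
python3 - <<'E'
from tgt import *
d,_=dir(-97.6,30);y=[np.cos(psi),np.sin(psi),0];go(seat+[0,0,.12],d,y)
E
```

```text
clock: 6.47
tool_pos: [0.4702, 0.2899, 0.379]
ee_rot: [0.653, 0.57, 0.376, -0.328]
ft_force: [-0.6, 0.3, -0.9]
gripper_width: 0.482
grip_force: 25.0
t 6.4667 q [ 0.2   0.44  1.83  1.33  1.   -0.53] p [0.4702 0.2899 0.379 ] grasp [0.4903 0.4373 0.2926] F [-0.6  0.3 -0.9] w 43.9 g 25.0
y [ 0.991 -0.135  0.001] z [ 0.117  0.857 -0.502]
shift [-5.4 14.3 80.4] rot [  0.1  -89.84  -0.14] TCP [0.493 0.354 0.334]
shift [-5.4 14.3 80.4] rot [-127.02   -0.14  127.37] TCP [0.493 0.354 0.334]
```

```bash
python3 -m handwheel '0 2 10 0 -7 0 30;0 4 20 0 -14 0 30;-1 6 28 0 -21 0 30;-2 8 36 0 -28 0 30;-3 9 44 0 -35 0 30;-4 10 52 0 -42 0 30;-5 12 60 0 -49 0 30;-5 14 68 0 -56 0 30;-5 14 75 0 -63 0 30;-5 14 80 0 -70 0 30;-5 14 80 0 -77 0 30;-5 14 80 0 -84 0 30;-5 14 80 0 -90 0 30;-5 14 80 0 -90 0 30;-5 14 80 0 -90 0 30;-5 14 80 0 -90 0 30;-5 14 80 0 -90 0 30'; python3 st.py
python3 - <<'E'
from tgt import *
d,_=dir(-97.6,30);y=[np.cos(psi),np.sin(psi),0];go(seat+[0,0,.004],d,y)
a=get_image("side")[150:290,180:365,::-1];b=get_image("wrist")[:,:,::-1]
cv2.imwrite("pics/s4.png",np.hstack([cv2.resize(a,(476,360),interpolation=2),cv2.resize(b,(324,360))]))
E
```

```text
clock: 7.88
tool_pos: [0.4926, 0.354, 0.335]
ee_rot: [0.726, 0.637, -0.194, 0.171]
ft_force: [0.1, -0.5, -0.5]
gripper_width: 0.485
grip_force: 25.0
t 7.8833 q [ 0.62  0.64  1.34 -0.37  1.54  0.84] p [0.4926 0.354  0.335 ] grasp [0.4815 0.2689 0.1859] F [ 0.1 -0.5 -0.5] w 44.3 g 25.0
y [ 0.991 -0.131  0.001] z [-0.064 -0.495 -0.867]
shift [ 58.7   0.6 101.2] rot [ 0.1  -0.06  0.04] TCP [0.493 0.354 0.218]
shift [ 58.7   0.6 101.2] rot [ 1.0000e-01  1.5000e-01 -1.7996e+02] TCP [0.493 0.354 0.218]
```

View pics/s4.png

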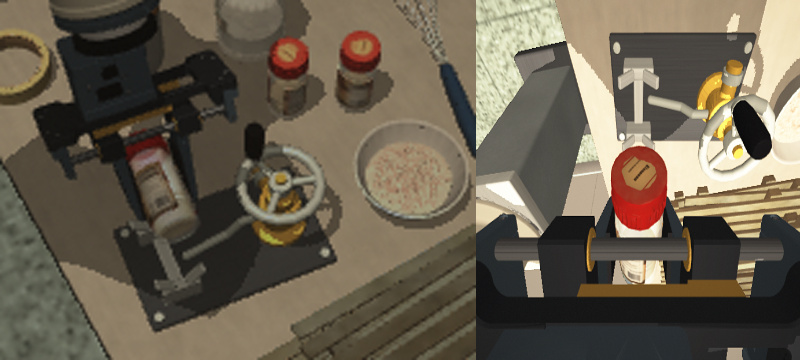

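The side view shows the jar horizontal, cap to the left, above the cradle and well clear of the handle. Lowering.

```bash
python3 -m handwheel '10 0 17 0 0 0 30;20 0 34 0 0 0 30;30 0 51 0 0 0 30;38 0 65 0 0 0 30;45 0 77 0 0 0 30;50 0 86 0 0 0 30;54 0 94 0 0 0 30;57 0 98 0 0 0 30;59 0 101 0 0 0 30;59 0 101 0 0 0 30;59 0 101 0 0 0 30'; python3 -m handwheel '1 0 1.7 0 0 0 30;1.5 0 2.6 0 0 0 30;2 0 3.5 0 0 0 30;2 0 3.5 0 0 0 30;2 0 3.5 0 0 0 30'; python3 st.py
```

```text
clock: 8.9
tool_pos: [0.4931, 0.3545, 0.2182]
ee_rot: [0.726, 0.637, -0.195, 0.172]
ft_force: [0.1, 0.0, -1.4]
gripper_width: 0.482
grip_force: 25.0
clock: 9.32
tool_pos: [0.4929, 0.3545, 0.2148]
ee_rot: [0.726, 0.636, -0.195, 0.172]
ft_force: [-3.4, 0.9, 11.9]
gripper_width: 0.481
grip_force: 25.0
t 9.3167 q [ 0.62  0.79  1.42 -0.39  1.33  0.92] p [0.4929 0.3545 0.2148] grasp [0.4819 0.2688 0.066 ] F [-3.4  0.9 11.9] w 43.9 g 25.0
y [ 0.991 -0.131  0.002] z [-0.064 -0.498 -0.865]
```

Contact is 12 N, nearly vertical, so the jar is seated. Releasing and backing out.

```bash
python3 -m handwheel '0 0 0 0 0 0 50;0 0 0 0 0 0 60;0 0 0 0 0 0 75;0 0 0 0 0 0 75;0 0 0 0 0 0 75;0 0 0 0 0 0 75;0 0 -10 0 0 0 80;0 0 -25 0 0 0 80;0 0 -45 0 0 0 80;0 0 -70 0 0 0 80;0 0 -100 0 0 0 80;0 0 -130 0 0 0 80;0 0 -130 0 0 0 80;0 0 -130 0 0 0 80'; python3 st.py
python3 - <<'E'
from h import *
p=camera_params("wrist");np.savez("w5.npz",**p)
b=get_image("wrist")[:,:,::-1];a=get_image("side")[165:285,205:345,::-1]
cv2.imwrite("pics/w5.png",b);cv2.imwrite("pics/s5.png",a)
cv2.imwrite("pics/ws5.png",np.hstack([cv2.resize(b[:280,100:],(500,304),interpolation=2),cv2.resize(a,(300,304),interpolation=2)]))
E
```

```text
clock: 10.48
tool_pos: [0.5014, 0.4201, 0.328]
ee_rot: [0.726, 0.637, -0.194, 0.172]
ft_force: [-0.1, 0.0, -1.1]
gripper_width: 0.879
grip_force: 0.0
t 10.4833 q [ 0.69  0.71  1.2  -0.35  1.62  0.87] p [0.5014 0.4201 0.328 ] grasp [0.4908 0.3348 0.1791] F [-0.1  0.  -1.1] w 80.2 g 0.0
y [ 0.992 -0.13   0.003] z [-0.062 -0.496 -0.866]
```

View pics/ws5.png

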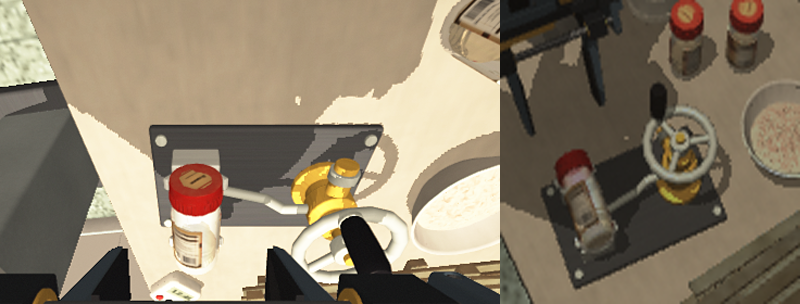

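The jar lies in both saddles, cap left and released. I'll check its centring numerically and plan the handle approach.

Run:
```python
from tgt import *
P=dict(np.load("w5.npz"));m=np.array([np.cos(psi),np.sin(psi),0]);ey=np.array([-m[1],m[0],0])
im=cv2.imread("pics/w5.png");hsv=cv2.cvtColor(im,cv2.COLOR_BGR2HSV)
print("handle top w5",onz("w",(424,204),.156,P))
sp=lambda x,y:((x-500)/2.143+205,y/2.533+165)
for c in((573,163),(605,243),(587,203)):
    X=onz("side",sp(*c),.068);print("jar side px",X.round(4),"stand-frame rel seat",((X-seat)@m).round(4),((X-seat)@ey).round(4))
for k in(-.053,0,.053): print("pred",k,proj("side",seat+k*ey).round(1),[ (500+(proj("side",seat+k*ey)[0]-205)*2.143).round(),((proj("side",seat+k*ey)[1]-165)*2.533).round()])
H=np.array([.6033,.2938,.133]);go(H+[0,0,.085],[0,0,-1],m);go(H,[0,0,-1],m)
```

```text
handle top w5 [0.57464448 0.35018971 0.156     ]
jar side px [0.4908 0.3164 0.068 ] stand-frame rel seat 0.0024 0.0481
jar side px [0.4804 0.213  0.068 ] stand-frame rel seat 0.0058 -0.0558
jar side px [0.4833 0.2648 0.068 ] stand-frame rel seat 0.0018 -0.004
pred -0.053 [251.6 261.3] [np.float64(600.0), np.float64(244.0)]
pred 0 [244.5 244.7] [np.float64(585.0), np.float64(202.0)]
pred 0.053 [237.7 228.7] [np.float64(570.0), np.float64(161.0)]
shift [-128.   117.7    0.2] rot [ 0.05 30.2   0.09] TCP [0.603 0.294 0.39 ]
shift [-128.   117.7    0.2] rot [-4.687e+01  8.000e-02 -1.737e+02] TCP [0.603 0.294 0.39 ]
shift [-85.2 117.7  73.7] rot [ 0.05 30.2   0.09] TCP [0.603 0.294 0.305]
shift [-85.2 117.7  73.7] rot [-4.687e+01  8.000e-02 -1.737e+02] TCP [0.603 0.294 0.305]
```

```bash
python3 - <<'E'
from h import *
P=dict(np.load("w5.npz"))
print("handle mid",onz("w",(436,226),.131,P),proj("w",[.6033,.2938,.131],P))
E
python3 -m handwheel '-20 10 -20 0 4 0 80;-40 30 -30 0 8 0 80;-60 50 -30 0 13 0 80;-80 70 -20 0 18 0 80;-100 90 -10 0 23 0 80;-128 118 0 0 30 0 80;-128 118 0 0 30 0 80;-128 118 0 0 30 0 80;-128 118 0 0 30 0 80;-128 118 0 0 30 0 80'; python3 st.py
python3 - <<'E'
from tgt import *
m=np.array([np.cos(psi),np.sin(psi),0]);H=np.array([.6033,.2938,.133]);go(H,[0,0,-1],m)
cv2.imwrite("pics/w6.png",get_image("wrist")[:,:,::-1]);np.savez("w6.npz",**camera_params("wrist"))
E
```

```text
handle mid [0.60291083 0.29744479 0.131     ] [435.32288821 229.05694233]
clock: 11.42
tool_pos: [0.6031, 0.2948, 0.3897]
ee_rot: [0.752, 0.66, -0.002, 0.001]
ft_force: [-0.1, 0.8, 0.1]
gripper_width: 0.879
grip_force: 0.0
t 11.4167 q [ 0.37  0.57  1.24 -0.    1.33  0.5 ] p [0.6031 0.2948 0.3897] grasp [0.6029 0.294  0.2177] F [-0.1  0.8  0.1] w 80.1 g 0.0
y [ 0.992 -0.13  -0.001] z [-0.001 -0.004 -1.   ]
shift [-0.6  0.4 84.7] rot [-0.03  0.26  0.14] TCP [0.603 0.294 0.305]
shift [-0.6  0.4 84.7] rot [-4.1000e-01 -5.0000e-02 -1.7986e+02] TCP [0.603 0.294 0.305]
```

View pics/w6.png

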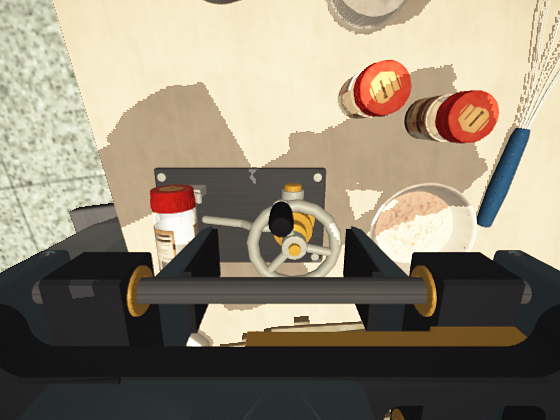

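The handle at (281,220) is centred between the fingers, and the wheel hub is at (294,247). Descending and gripping.

```bash
python3 - <<'E'
from h import *
P=dict(np.load("w6.npz"));print("hub",onz("w",(293.5,240),.1,P),onz("w",(294,246),.1,P))
E
python3 -m handwheel '0 0 20 0 0 0 80;0 0 40 0 0 0 80;0 0 60 0 0 0 80;0 0 75 0 0 0 80;0 0 85 0 0 0 80;0 0 85 0 0 0 80;0 0 85 0 0 0 15;0 0 85 0 0 0 15;0 0 85 0 0 0 15;0 0 85 0 0 0 15;0 0 85 0 0 0 15;0 0 85 0 0 0 15;0 0 85 0 0 0 15;0 0 85 0 0 0 15;0 0 85 0 0 0 15;0 0 85 0 0 0 15' 35; python3 st.py
```

```text
hub [0.61061271 0.25922451 0.1       ] [0.61034924 0.25269878 0.1       ]
clock: 12.8
tool_pos: [0.6038, 0.2938, 0.3056]
ee_rot: [0.752, 0.659, -0.001, 0.001]
ft_force: [-2.2, -0.3, 1.7]
gripper_width: 0.221
grip_force: 35.0
t 12.8 q [ 0.36  0.66  1.33 -0.    1.16  0.5 ] p [0.6038 0.2938 0.3056] grasp [0.6039 0.2933 0.1336] F [-2.2 -0.3  1.7] w 20.2 g 35.0
y [ 0.991 -0.131  0.001] z [ 0.001 -0.003 -1.   ]
```

```bash
cat >> st.py <<'E'
W=np.array([.6108,.2525]);ps=-.1325;g=(o["tool_pos"]+R[:,2]*.172)[:2]-W
a=np.degrees(np.arctan2(g[1],g[0])-ps);print("theta",round(a,1),"r",round(np.hypot(*g)*1000,1))
F=o["ft_force"][:2];u=g/np.hypot(*g);print("Frad",(F@u).round(1),"Ftan ccw",(F@[-u[1],u[0]]).round(1))
E
python3 -m handwheel '1.6 8.6 0 0 0 0 15;1.2 19.6 0 0 0 0 15;-2.1 30 0 0 0 0 15;-8 39.3 0 0 0 0 15;-16.1 46.7 0 0 0 0 15;-25.8 51.8 0 0 0 0 15;-32.9 53.7 0 0 0 0 15;-32.9 53.7 0 0 0 0 15;-32.9 53.7 0 0 0 0 15'; python3 st.py
```

```text
clock: 13.55
tool_pos: [0.6524, 0.2535, 0.3055]
ee_rot: [0.752, 0.659, -0.002, 0.001]
ft_force: [-9.1, -1.6, 4.2]
gripper_width: 0.22
grip_force: 35.0
t 13.55 q [ 0.29  0.69  1.24 -0.    1.21  0.42] p [0.6524 0.2535 0.3055] grasp [0.652  0.2528 0.1335] F [-9.1 -1.6  4.2] w 20.1 g 35.0
y [ 0.991 -0.131 -0.001] z [-0.002 -0.004 -1.   ]
theta 8.0 r 41.2
Frad -9.1 Ftan ccw -1.6
```

```bash
python3 -m handwheel '-7.3 0.3 0 0 0 0 15;-14.6 -0.5 0 0 0 0 15;-18 -1.4 0 0 0 0 15;-18 -1.4 0 0 0 0 15'; python3 st.py
```

```text
clock: 13.88
tool_pos: [0.65, 0.24, 0.3061]
ee_rot: [0.752, 0.66, 0.004, -0.0]
ft_force: [8.6, 38.8, -10.8]
gripper_width: 0.22
grip_force: 35.0
t 13.8833 q [0.27 0.68 1.27 0.   1.18 0.4 ] p [0.65   0.24   0.3061] grasp [0.6508 0.241  0.1341] F [  8.6  38.8 -10.8] w 20.0 g 35.0
y [ 0.991 -0.13   0.004] z [ 0.005  0.005 -1.   ]
theta -8.5 r 41.7
Frad -2.5 Ftan ccw 39.7
```

That's a hard stop: 40 N tangential at θ≈0, so the valve is closed. Easing off the push until the tangential force nearly vanishes gives the q=0 tool reference.

```bash
python3 -m handwheel '2 0 0 0 0 0 15;3 0 0 0 0 0 15;3.5 0 0 0 0 0 15;3.5 0 0 0 0 0 15;3.5 0 0 0 0 0 15;3.5 0 0 0 0 0 15'; python3 st.py
```

```text
clock: 14.38
tool_pos: [0.6503, 0.2415, 0.3061]
ee_rot: [0.752, 0.659, 0.001, 0.001]
ft_force: [4.9, 15.4, -4.3]
gripper_width: 0.221
grip_force: 35.0
t 14.3833 q [ 0.27  0.68  1.27 -0.    1.19  0.4 ] p [0.6503 0.2415 0.3061] grasp [0.6509 0.2415 0.1341] F [ 4.9 15.4 -4.3] w 20.2 g 35.0
y [ 0.991 -0.13   0.003] z [ 0.003  0.    -1.   ]
theta -7.8 r 41.6
Frad 0.6 Ftan ccw 16.1
```

```bash
python3 -m handwheel '2 0 0 0 0 0 15;2 0 0 0 0 0 15' ; python3 st.py; python3 -m handwheel '7.3 -0.6 0 0 0 0 15;14.4 -2.5 0 0 0 0 15;27 -9.8 0 0 0 0 15;36.4 -21 0 0 0 0 15;41.4 -34.7 0 0 0 0 15;42 -42 0 0 0 0 15;42 -42 0 0 0 0 15'; python3 st.py;  python3 -m handwheel '-1.4 -9.8 0 0 0 0 15;-5.6 -21 0 0 0 0 15;-15 -32.2 0 0 0 0 15;-27.6 -39.5 0 0 0 0 15;-42 -42 0 0 0 0 15;-42 -42 0 0 0 0 15'; python3 st.py
```

```text
clock: 14.55
tool_pos: [0.6505, 0.2423, 0.3061]
ee_rot: [0.752, 0.659, 0.0, 0.002]
ft_force: [6.1, 1.0, 0.2]
gripper_width: 0.222
grip_force: 35.0
t 14.55 q [ 0.27  0.68  1.26 -0.    1.19  0.4 ] p [0.6505 0.2423 0.3061] grasp [0.6509 0.2418 0.1341] F [6.1 1.  0.2] w 20.2 g 35.0
y [ 0.991 -0.13   0.003] z [ 0.003 -0.003 -1.   ]
theta -7.3 r 41.5
Frad 5.6 Ftan ccw 2.6
clock: 15.13
tool_pos: [0.6125, 0.2896, 0.306]
ee_rot: [0.752, 0.66, -0.001, 0.001]
ft_force: [-2.4, 4.1, 2.9]
gripper_width: 0.22
grip_force: 35.0
t 15.1333 q [ 0.35  0.66  1.31 -0.    1.17  0.49] p [0.6125 0.2896 0.306 ] grasp [0.6125 0.2891 0.134 ] F [-2.4  4.1  2.9] w 20.1 g 35.0
y [ 0.992 -0.13   0.001] z [ 0.    -0.003 -1.   ]
theta 94.9 r 36.6
Frad 4.0 Ftan ccw 2.6
clock: 15.63
tool_pos: [0.5669, 0.2508, 0.306]
ee_rot: [0.752, 0.659, -0.0, 0.002]
ft_force: [5.1, -3.3, 0.8]
gripper_width: 0.221
grip_force: 35.0
t 15.6333 q [ 0.32  0.59  1.47 -0.    1.08  0.46] p [0.5669 0.2508 0.306 ] grasp [0.5673 0.2502 0.134 ] F [ 5.1 -3.3  0.8] w 20.1 g 35.0
y [ 0.991 -0.131  0.003] z [ 0.002 -0.004 -1.   ]
theta -169.3 r 43.5
Frad -4.9 Ftan ccw 3.6
```

```bash
python3 -m handwheel '-14.4 2.5 0 0 0 0 15;-27 9.8 0 0 0 0 15;-36.4 21 0 0 0 0 15;-41.4 34.7 0 0 0 0 15;-41.4 49.3 0 0 0 0 15;-36.4 63 0 0 0 0 15;-27 74.2 0 0 0 0 15;-14.4 81.5 0 0 0 0 15;0 84 0 0 0 0 15;0 84 0 0 0 0 15'; python3 st.py; python3 -m handwheel '14.4 -2.5 0 0 0 0 15;27 -9.8 0 0 0 0 15;36.4 -21 0 0 0 0 15;41.4 -34.7 0 0 0 0 15;41.4 -49.3 0 0 0 0 15;36.4 -63 0 0 0 0 15;27 -74.2 0 0 0 0 15;14.4 -81.5 0 0 0 0 15;0 -84 0 0 0 0 15;0 -84 0 0 0 0 15'; python3 st.py
```

```text
clock: 16.47
tool_pos: [0.6508, 0.2435, 0.306]
ee_rot: [0.752, 0.66, -0.0, 0.001]
ft_force: [3.0, 2.1, 3.1]
gripper_width: 0.223
grip_force: 35.0
t 16.4667 q [ 0.27  0.69  1.26 -0.    1.19  0.4 ] p [0.6508 0.2435 0.306 ] grasp [0.6511 0.2431 0.134 ] F [3.  2.1 3.1] w 20.3 g 35.0
y [ 0.992 -0.13   0.002] z [ 0.002 -0.002 -1.   ]
theta -5.6 r 41.4
Frad 2.4 Ftan ccw 2.7
clock: 17.3
tool_pos: [0.5668, 0.251, 0.306]
ee_rot: [0.752, 0.659, -0.0, 0.002]
ft_force: [8.1, -2.6, -2.3]
gripper_width: 0.219
grip_force: 35.0
t 17.3 q [ 0.32  0.59  1.47 -0.01  1.08  0.46] p [0.5668 0.251  0.306 ] grasp [0.5673 0.2504 0.134 ] F [ 8.1 -2.6 -2.3] w 20.0 g 35.0
y [ 0.991 -0.131  0.004] z [ 0.003 -0.004 -1.   ]
theta -169.6 r 43.5
Frad -8.0 Ftan ccw 3.0
```

```bash
python3 -m handwheel '-14.4 2.5 0 0 0 0 15;-27 9.8 0 0 0 0 15;-36.4 21 0 0 0 0 15;-41.4 34.7 0 0 0 0 15;-41.4 49.3 0 0 0 0 15;-36.4 63 0 0 0 0 15;-27 74.2 0 0 0 0 15;-14.4 81.5 0 0 0 0 15;-5 83.8 0 0 0 0 15;0 84 0 0 0 0 15;0 84 0 0 0 0 15;0 84 0 0 0 0 15;0 84 0 0 0 0 15;0 84 0 0 0 0 15;0 84 0 0 0 0 15'; python3 st.py
python3 - <<'E'
from tgt import *
P=camera_params("wrist");w=get_image("wrist");np.savez("w7.npz",**P);cv2.imwrite("pics/w7.png",w[:,:,::-1]);s=get_image("side");cv2.imwrite("pics/s7.png",s[:,:,::-1])
# jar cap vs earlier s5 picture, and dark handle / bright rim near the predicted handle place, side view
a=s[165:285,205:345,::-1].astype(int);b=cv2.imread("pics/s5.png").astype(int)
f=lambda im:[np.argwhere((im[...,2]>90)&(im[...,1]<50)&(im[...,0]<50)&(np.arange(120)[:,None]>45)&(np.arange(120)[:,None]<80)&(np.arange(140)[None]<60))]
for im in(b,a):
    p=f(im)[0];print("cap px",len(p),p.mean(0).round(1) if len(p) else "")
E
```

```text
clock: 18.55
tool_pos: [0.6503, 0.2419, 0.3061]
ee_rot: [0.752, 0.659, 0.0, 0.002]
ft_force: [7.7, 1.3, -0.1]
gripper_width: 0.222
grip_force: 35.0
t 18.55 q [ 0.27  0.68  1.26 -0.    1.19  0.4 ] p [0.6503 0.2419 0.3061] grasp [0.6508 0.2415 0.1341] F [ 7.7  1.3 -0.1] w 20.2 g 35.0
y [ 0.991 -0.131  0.003] z [ 0.003 -0.003 -1.   ]
theta -7.8 r 41.5
Frad 7.1 Ftan ccw 3.3
cap px 1 [67. 32.]
cap px 0
```

```bash
python3 -c "
from plant import *
print(finish_job())"
```

```text
the job is handed in; nothing more can be done
None
```

I handed the job in at 18.6 s: the jar is released in the saddles with its cap to the left, and the valve was closed to its stop and backed off two full turns (final angle inferred from the tool returning to its closed position within 0.3 mm). The handle is still gripped at 35 N, but I did not recheck the jar after turning the wheel, and the hand-in returned no result.

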